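# Wedge a microreactor plate flush against its port header and hold it there

### The arm

A 6-joint arm with a two-finger parallel gripper is mounted at the origin on a cart in front of the work surface, level with it; the furniture and walls round the work are solid. World frame = base frame: x ahead of the robot, y to its left, z up, the work surface at z = 0. Lengths are in mm, angles in rad, forces in N, time in s.
With the tool pointing down it reaches from about 400 to 925 mm from the base axis. Payload 12.5 kg.
Tool frame: the origin (TCP) lies midway between the tips of the shut fingers; the grasp point (between the pads) lies 19 mm behind it; z points along the fingers, y is the line along which they close (so a half turn about z gives the same grasp; the last joint's range is limited). The gripper opens to 95 mm and grips with 3 to 60 N. Pads are 20 mm wide; open, the fingers measure 119 mm over their backs; the gripper's body (75 mm by 180 mm) begins 59 mm behind the grasp point.
Start: joints at [1.18, 0.491, 1.559, -0, 1.092, -0.106], TCP at [175.586, 599.847, 214.661] pointing down, gripper open.
Joint ranges: [-3.1, 3.1], [-0.84, 2.19], [0.05, 2.79], [-1.13, 4.28], [0.06, 2.93], [-2.69, 2.69]. Speed limits (rad/s): [2.22, 2.22, 2.79, 3.14, 3.14, 3.14].

### API

Orientations are given as [roll, pitch, yaw] about the fixed x, y, z axes, in that order (R = Rz(yaw) Ry(pitch) Rx(roll)).
In Python, from cell import readout, eyes, env gives the robot as it stands.
- The arm moves only by the tool move_arm, never from a script. Its argument "plan" is a list of rows, each a list of 3 entries, a list of its own where there are three numbers: the turn, a rotation vector about the tool's x, y, z in degrees, then the shift along the tool's x, y, z in m, then the gripper command: -1 is shut, 1 is fully open, values between are in proportion. In form: [[[ax, ay, az], [x, y, z], jaw], ...]. A call has 1 to 5 rows; each row is the pose to reach, as a shift and turn from the pose commanded when the call began, along the tool's axes at that moment; what a row does not reach only later rows make up. A row lasts 1/8 s, in which the tool goes at most 62.5 mm and 10.7 degrees, less where a joint would pass 70% of its speed; a pose out of reach is approached as far as the arm can. A call with a gripper value outside its range is refused whole. The fingers move at their own pace and stop on an object; the grip force is fixed at half the most. Time passes only in rows, so rows that repeat a pose let the fingers close. It gives the time, the measured TCP pose, the force, the opening and the grip force at its end, in the units of the state.
- readout.state(): the state, without advancing time (a new reading comes with each control period).
- eyes.read_camera(name): name is "scene" or "top"; returns a dict with "img" (384x512x3 uint8, red, green, blue), "K" (3x3 intrinsics, pixels), "extrinsics" (4x4, takes a point from camera to world coordinates). Camera axes: x right, y up, looking along -z (the intrinsics and any distortion apply to the point x, -y, -z); pixel columns grow to the right and rows downward; lengths in mm; the calibration is good to about 2 mm. A picture is of the moment at which its call begins. There is no depth.
- env.job_done(): hands the job in; it is judged then, once.
Trained networks look in a picture, given as the dict that the camera call returned (one of the last four; its "shot" number tells which), for a name from the list of things; names that differ only in an ending like _2 or _b are one class to them, and where a whole thing is asked for, a point or a joint stands for the part that bears it (a point fixed in the world has none). Each returns a list of dicts, best first, with "score" (0 to 1); they miss things now and then, are a little off and sometimes report something else, mostly with a low value. They report only what shows in the picture. A call takes as long as a camera call.
- eyes.cut_out(picture, name): "mask" (384x512 bool, what is visible of it) and "uv" ([column, row] in pixels, amid what is visible of it).
The state is a dict: "t": time; "joints": joint angles; "qvel": joint speeds; "tau": joint torques, N m; "eef_pos": TCP position; "tcp_rot": TCP orientation; "ft_force": force on the tool from outside, world axes, zero at the start; "moment": the same for the moment, N m; "opening": opening from 0.0 (shut) to 1.0 (fully open); "grip_force": force on a finger pad.
Only numpy, scipy, OpenCV 4.12 (cv2) and the standard library are available. Lean on these libraries where they do the work, as an engineer would, in place of code of your own. Each camera call takes 0.05 s, during which the arm holds its last target. There are 200 camera calls.

### The job

Change in the next reactor plate: lift the top plate off the pile of three, leaving the two spares stacked, and lay it flat in the clamp with its port edge toward the grey port header and its left side up against the small side stop. Then slide the brass wedge, thin end first, into the gap between the plate and the slanted rail from the end where it is wide enough, and drive it along until it jams tight between rail and plate and presses the plate flush against the header. Finish while still holding the wedge pushed in, so that the locking screw can be done up, and do not knock the spares, the thumb screw, the vial or the timer.

Things in the scene. Friction and masses are not known exactly. Their poses are not given: they have to be found in the camera images.
- reactor_plate: top plate of the pile: aluminium microreactor plate, white window with blue serpentine channel, 80 (x) x 60 (y) x 16 (z) mm, 0.24 kg; origin at the centre of its underside; its +x side is the port edge (two ports 30 mm apart). At the start it lies on the two spares, underside 32 mm above the worktop, ports facing away from the robot
- plate_ports (a point): middle of the port edge of the top plate: 40 mm along +x from its centre, 8 mm above its underside
- spare_plate_1: bottom plate of the pile, same make and size; origin at the centre of its underside
- spare_plate_2: middle plate of the pile, same make and size; origin at the centre of its underside
- clamp_base: the clamp, fixed: base plate 170 (x) x 200 (y) mm; its upper face, the floor on which plate and wedge stand, is 10 mm above the worktop; origin at the centre of its underside, +x toward the header, +y to the left. A seated plate has its centre at x = +15, y = +30 mm of this frame. The clamp carries header, side stop and rail; the rest of the floor is free
- port_header: grey header block 25 (x) x 74 (y) x 26 (high) mm on the far side of the base; origin at the bottom centre of its near face, on the floor of the clamp; the face is the plane x = 0 and looks to -x. It has two ports that the plate's ports must meet; plugs stick out of its far side
- side_stop: steel block 22 (x) x 14 (y) x 14 (high) mm on the clamp's floor at the left rear; origin at the bottom centre of its face, which looks to -y (right); it meets only the rear 22 mm of a seated plate's left side, so there is room for a finger farther forward
- taper_rail: steel rail on the robot's side of the gap, 26 mm deep, 65 mm long, top 27 mm above the worktop, slanted 8 degrees (0.14 in 1) to the header's face. Its working face is x = 0 of its frame, looks to +x, runs from y = -20 to +45 mm; +y leads to the narrow end. Origin on that face at worktop height. Its distance from the header varies by 1.5 mm either way, and with it where the wedge gets tight
- wedge: brass taper wedge, 70 mm long (y), 18 mm high, 24 mm thick at the rear end (y = -35), 14 mm at the thin end (y = +35), 0.16 kg; origin at the centre of its underside. Flat side, to bear on the plate: x = +9.5 mm; the other side slants like the rail, at x = -9.5 mm at y = 0. These sides are oiled (friction about 0.2). A grip lug 19 (x) x 20 (y) mm stands on top, from y = -20 to 0
- wedge_tip (a point): middle of the thin front end face of the wedge, 9 mm above its underside. Pushed from behind, low on its rear end face, the wedge finds its own line between rail and plate; gripped hard and led off that line it can stand clear of the rail and not be tight. A push of 12 to 20 N seats it; it does not spring back
- wedge_head (a point): middle of the wedge's grip lug, 36 mm above the underside and 10 mm behind the wedge's origin; the lug, 18 to 44 mm up, is the place to grip, 19 mm across x, not oiled. When the wedge is tight its origin is within 12 mm of level with the rail's origin and its rear end stands out of the gap by 4 to 26 mm, free to be pushed from behind; 1 mm of play takes 7 mm of travel
- thumb_screw: bystander: black knurled thumb screw standing on its head, 21 mm across, 40 mm high; origin at the centre of its underside
- vial: bystander: small glass vial with a white cap, 27 mm across, 59 mm high; origin at the centre of its underside
- timer: bystander: flat white bench timer 62 x 66 x 20 mm; origin at the centre of its underside

How it is judged:
By the outcome, as a careful person would: the job done as asked, in the order asked, and still so for the second after the job is handed in, while the arm keeps its last pose, push and grip.
It also fails if it takes over 58 s, if anything falls off the work surface, if the arm or the gripper's body presses on something with over 40 N, if the wrist force passes 120 N, or if a joint passes its speed limit or range.

## Working session

There is one attempt and no reset: what is moved stays moved. The work goes in short steps, Python scripts to look and compute and a tool call to move; the robot and the scene stay as the last step left them, time stands still between calls to the robot, and variables do not carry over. Pictures are saved under pics/ and viewed, at most 10 in all, crops included, and the job is handed in when it is done.

Besides the shell and the picture viewer there is one more tool, called after "Emit:" by a JSON object that holds its "api" and its "payload". move_arm: Moves the arm, as the interface text tells. Its arguments: {"type":"object","properties":{"plan":{"type":"array","items":{"type":"array"}}},"required":["plan"]}

```bash
mkdir -p pics; ls
cat > h.py <<'E'
import numpy as np, cv2
from cell import readout, eyes, env
def cam(n,save=None):
    p=eyes.read_camera(n)
    if save: cv2.imwrite('pics/'+save,p['img'][:,:,::-1])
    return p
def proj(p,X):
    X=np.atleast_2d(X).astype(float);T=np.linalg.inv(p['extrinsics']);c=X@T[:3,:3].T+T[:3,3]
    c=c*[1,-1,-1];q=c@np.array(p['K']).T;return q[:,:2]/q[:,2:]
def back(p,uv,z):
    uv=np.atleast_2d(uv).astype(float);d=np.c_[uv,np.ones(len(uv))]@np.linalg.inv(p['K']).T*[1,-1,-1]
    E=np.array(p['extrinsics']);d=d@E[:3,:3].T;o=E[:3,3];return o+d*((z-o[2])/d[:,2])[:,None]
E
cat > a.py <<'E'
from h import *
print(readout.state())
for n in('top','scene'):
    p=cam(n,n+'0.png');print(n,{k:(np.round(v,2).tolist() if k in('K','extrinsics') else v) for k,v in p.items() if k!='img'})
    for t,z in [('reactor_plate',48),('port_header',36),('side_stop',24),('taper_rail',27),('wedge',18),('wedge_head',44),('clamp_base',10),('thumb_screw',40),('vial',59),('timer',20)]:
        for r in eyes.cut_out(p,t)[:3]:
            m=r['mask'].astype(np.uint8);c,_=cv2.findContours(m,0,2);c=max(c,key=cv2.contourArea)
            b=cv2.minAreaRect(back(p,c[:,0],z)[:,:2].astype(np.float32))
            print(t,round(r['score'],2),np.round(r['uv']),m.sum(),np.round(back(p,r['uv'],z)[0,:2]),'rect',np.round(b[0],1),np.round(b[1],1),round(b[2],1))
E
python3 a.py
```

```text
pics
{'t': 0.0, 'joints': array([ 1.18038372e+00,  4.91559112e-01,  1.55948129e+00, -2.03524592e-07,
        1.09173115e+00, -1.05601847e-01]), 'qvel': array([8.86875916e-04, 1.45024476e-05, 5.22104323e-04, 2.11568427e-04,
       1.02722741e-03, 6.92415780e-04]), 'tau': array([-2.64841423e-03, -6.12636995e+01, -2.58177119e+01,  6.91050896e-02,
        4.82493080e-02, -1.24363296e-04]), 'eef_pos': array([175.48656348, 599.57831295, 214.05107474]), 'tcp_rot': array([-3.14042031e+00, -1.24082752e-04,  2.85678192e+00]), 'ft_force': array([0.21509551, 0.89203683, 0.34230745]), 'moment': array([ 0.01485709, -0.07507392, -0.03763516]), 'grip_force': 0.0, 'opening': 0.9973482415944631}
top {'K': [[433.33, 0.0, 254.78], [0.0, 433.33, 187.8], [0.0, 0.0, 1.0]], 'extrinsics': [[-0.08, 0.97, -0.23, 291.08], [-1.0, -0.08, 0.01, 106.01], [-0.0, 0.23, 0.97, 1228.77], [0.0, 0.0, 0.0, 1.0]], 'shot': 1}
reactor_plate 0.61 [186. 226.] 595 [474. 286.] rect [469.3 294.7] [57.9 80.1] 84.2
port_header 0.83 [276. 174.] 324 [603.  28.] rect [614.2  30.6] [48.1 73.6] 0.9
port_header 0.38 [185. 229.] 608 [466. 
[... 1296 characters left out ...]
68. 217.] 43 [526.  54.] rect [518.6  48.3] [28.7 18.1] 42.7
side_stop 0.5 [273. 180.] 195 [690. 186.] rect [693.6 186. ] [135.8  27.9] 42.5
taper_rail 0.84 [268. 230.] 302 [479.   8.] rect [476.6  13.5] [80.7 45.5] 85.7
taper_rail 0.19 [356. 263.] 456 [ 515. -221.] rect [ 519.3 -216.2] [82.2 63.7] 46.6
wedge_head 0.85 [356. 259.] 432 [ 507. -225.] rect [ 499.3 -227.1] [79.9 60.6] 47.9
clamp_base 0.78 [295. 228.] 2857 [551. -17.] rect [556.   -9.2] [207.2 203.8] 4.6
thumb_screw 0.47 [221. 231.] 87 [385.  77.] rect [392.   89.5] [62.7 19.4] 48.6
vial 0.51 [273. 181.] 164 [635. 137.] rect [639.1 136.8] [115.2  25.4] 41.8
vial 0.19 [265. 232.] 294 [433. -24.] rect [442.2 -18.1] [78.4 41. ] 85.3
```

```bash
python3 -c "
import cv2
a=cv2.imread('pics/top0.png');cv2.imwrite('pics/t1.png',cv2.resize(a[130:290,100:400],(800,427),interpolation=3))
a=cv2.imread('pics/scene0.png');cv2.imwrite('pics/s1.png',cv2.resize(a[120:320,130:400],(800,593),interpolation=3))"
```

```text
(no output)
```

View pics/t1.png

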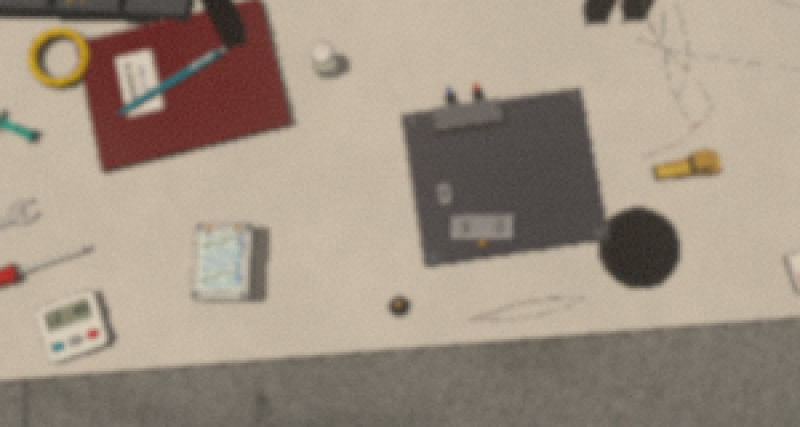

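View pics/s1.png

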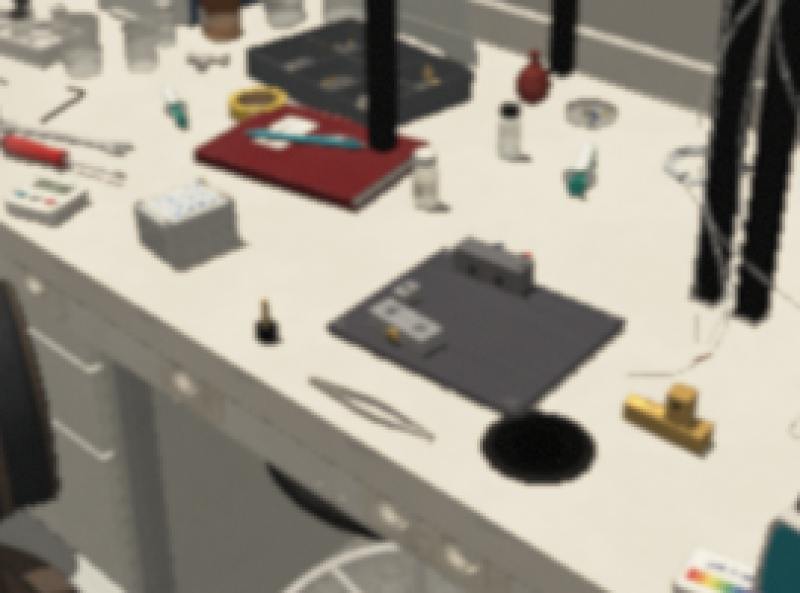

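```bash
cat > fit.py <<'E'
from h import *
from scipy.optimize import minimize
def box(x0,x1,y0,y1,z0,z1): return np.array([[x,y,z] for x in(x0,x1) for y in(y0,y1) for z in(z0,z1)],float)
def wedgebody():
    return np.array([[x,y,z] for x,y in((9.5,-35),(9.5,35),(-4.5,35),(-14.5,-35)) for z in(0,18)],float)
MOD={'reactor_plate':[box(-40,40,-30,30,0,16)],'pile':[box(-40,40,-30,30,0,48)],
 'clamp_base':[box(-85,85,-100,100,0,10),box(55,80,-7,67,10,36)],'port_header':[box(0,25,-37,37,0,26)],
 'wedge':[wedgebody(),box(-9.5,9.5,-20,0,18,44)],'taper_rail':[box(-26,0,-20,45,0,17)]}
def pts(name,q,z):
    c,s=np.cos(q[2]),np.sin(q[2]);R=np.array([[c,-s,0],[s,c,0],[0,0,1]])
    return [b@R.T+[q[0],q[1],z] for b in MOD[name]]
S=8
def sil(p,name,q,z,roi):
    u0,v0,w,h=roi;im=np.zeros((h*S,w*S),np.uint8)
    for P in pts(name,q,z):
        uv=(proj(p,P)-[u0,v0]+.5)*S
        cv2.fillConvexPoly(im,cv2.convexHull(np.round(uv*16).astype(np.int32)),255,shift=4)
    return cv2.resize(im,(w,h),interpolation=cv2.INTER_AREA)/255.
def fit(obs,name,q0,z):
    data=[]
    for p,m in obs:
        u,v,w,h=cv2.boundingRect(m.astype(np.uint8));roi=(u-8,v-8,w+16,h+16)
        data.append((p,m[v-8:v+h+8,u-8:u+w+8].astype(float),roi))
    def f(s):
        q=q0+s*[1,1,.01];e=0
        for p,m,roi in data: e+=np.abs(sil(p,name,q,z,roi)-m).sum()/m.sum()
        return e
    best=None
    for dy in(-6,0,6):
        s0=np.array([0,0,dy],float)
        r=minimize(f,s0,method='Nelder-Mead',options=dict(initial_simplex=[s0,s0+[6,0,0],s0+[0,6,0],s0+[0,0,6]],xatol=.05,fatol=1e-4))
        if best is None or r.fun<best.fun:best=r
    return np.array(q0)+best.x*[1,1,.01],best.fun/len(obs)
E
cat > b.py <<'E'
from fit import *
P={n:cam(n) for n in('top','scene')}
def go(det,name,q0,z,which):
    o=[]
    for n in which:
        r=eyes.cut_out(P[n],det)
        r=[x for x in r if np.linalg.norm(np.array(x['uv'])-proj(P[n],[*q0[:2],15])[0])<25]
        if r:o.append((P[n],r[0]['mask']))
    for oo in ([o] if len(o)<2 else [o[:1],o[1:],o]):
        q,e=fit(oo,name,q0,z);print(name,len(oo),np.round(q[:2],1),round(np.degrees(q[2]),1),round(e,3))
B=['top','scene']
go('reactor_plate','pile',[470,295,-.1],0,B)
go('clamp_base','clamp_base',[551,-8,.06],0,B)
go('port_header','port_header',[600,25,.06],10,B)
go('taper_rail','taper_rail',[500,20,.0],10,B)
go('wedge_head','wedge',[537,-204,.06],0,B)
for n in B:
  for t in('vial','timer','thumb_screw'):
    print(n,t,[(round(r['score'],2),np.round(back(P[n],r['uv'],15)[0,:2])) for r in eyes.cut_out(P[n],t)[:2]])
E
python3 b.py
```

```text
pile 1 [473.1 298.2] -4.4 0.137
pile 1 [498.2 330.2] -34.8 0.84
pile 2 [472.3 298.9] -11.0 0.549
clamp_base 1 [545.4  -4.3] 4.3 0.091
clamp_base 1 [546.3  -5.4] 3.7 0.152
clamp_base 2 [545.8  -4.6] 4.1 0.123
port_header 1 [599.2  29.3] 0.8 0.244
port_header 1 [596.9  26.5] 3.6 0.074
port_header 2 [598.   27.2] 3.9 0.17
taper_rail 1 [501.5  11.6] -4.2 0.112
taper_rail 1 [498.4   6.3] -8.4 0.143
taper_rail 2 [501.   10.4] -5.2 0.169
wedge 1 [ 539.4 -202.1] 8.9 0.174
wedge 1 [ 536.1 -205.5] 6.9 0.071
wedge 2 [ 537.6 -204.2] 6.4 0.15
top vial [(0.24, array([ 538., -216.]))]
top timer [(0.89, array([416., 461.]))]
top thumb_screw []
scene vial [(0.46, array([711., 198.]))]
scene timer [(0.85, array([413., 446.]))]
scene thumb_screw [(0.39, array([408., 116.]))]
```

```bash
cat > c.py <<'E'
from b import go,P,B,cam,readout
go('reactor_plate','reactor_plate',[471,297,-.08],32,B)
go('reactor_plate','reactor_plate',[471,297,-.08],32,['scene'])
E
python3 c.py|tail -4
```

```text
reactor_plate 1 [470.5 297. ] -6.0 0.044
reactor_plate 1 [468.1 292.7] -6.2 0.109
reactor_plate 2 [470.1 296.1] -6.4 0.098
reactor_plate 1 [468.1 292.7] -6.2 0.109
```

```bash
cat > d.py <<'E'
import sys
from h import *
from scipy.spatial.transform import Rotation as R
s=readout.state();r=R.from_euler('xyz',s['tcp_rot'])
print('t',round(s['t'],2),'pos',np.round(s['eef_pos'],1),'rpy',np.round(np.degrees(s['tcp_rot']),1),'F',np.round(s['ft_force'],1),'j',np.round(s['joints'],2))
a=[float(v) for v in sys.argv[1:]]
for i in range(0,len(a),4):
    x,y,z,w=a[i:i+4]
    g=R.from_euler('xyz',[180,0,w],degrees=True)
    print(np.round((r.inv()*g).as_rotvec(degrees=True),1).tolist(),np.round(r.inv().apply(np.array([x,y,z])-s['eef_pos'])/1000,4).tolist())
E
python3 d.py 475 295.5 100 173.8
```

```text
t 3.05 pos [175.6 599.8 214.6] rpy [180.    0.  163.7] F [-1.  -0.7  0.6] j [ 1.18  0.49  1.56 -0.    1.09 -0.11]
[0.0, 0.0, -10.1] [-0.3728, -0.208, 0.1146]
```

Emit:
{"api": "move_arm", "payload": {"plan": [[[0, 0, -5], [-0.05, -0.028, 0.01], 1], [[0, 0, -10.1], [-0.1, -0.056, 0.03], 1], [[0, 0, -10.1], [-0.15, -0.084, 0.05], 1], [[0, 0, -10.1], [-0.2, -0.112, 0.065], 1], [[0, 0, -10.1], [-0.25, -0.14, 0.08], 1]]}}

```text
t: 3.68
eef_pos: [377.3, 393.9, 134.3]
tcp_rot: [3.141, 0.0, 3.033]
ft_force: [1.2, 0.0, -0.1]
opening: 1.004
grip_force: 0.0
```

Emit:
{"api": "move_arm", "payload": {"plan": [[[0, 0, 0], [-0.06, -0.02, 0.01], 1], [[0, 0, 0], [-0.11, -0.05, 0.03], 1], [[0, 0, 0], [-0.13, -0.06, 0.035], 1], [[0, 0, 0], [-0.13, -0.06, 0.035], 1]]}}

```text
t: 4.18
eef_pos: [499.5, 320.8, 99.3]
tcp_rot: [-3.141, -0.001, 3.031]
ft_force: [0.2, 0.8, -0.3]
opening: 0.998
grip_force: 0.0
```

```bash
python3 d.py 475 295.5 35.5 173.8; python3 -c "
from fit import *
for n in('top','scene'):
    p=cam(n,n+'2.png')
    for z in (48,32):
        uv=proj(p,pts('reactor_plate',[470,296,np.radians(-6.2)],z-0)[0]);print(n,np.round(uv[[0,2,6,4]]).tolist())
    a=p['img'][:,:,::-1];u,v=map(int,proj(p,[470,296,60])[0]);cv2.imwrite('pics/z'+n+'2.png',cv2.resize(a[v-60:v+50,u-60:u+60],(480,440),interpolation=3))
a=np.hstack([cv2.imread('pics/ztop2.png')[:,:400],cv2.imread('pics/zscene2.png')[:,:400]]);cv2.imwrite('pics/c2.png',a)
"
```

```text
t 4.17 pos [499.5 320.8  99.3] rpy [-180.    -0.   173.7] F [ 0.2  0.8 -0.3] j [ 0.46  0.58  1.75  0.    0.81 -1.  ]
[-0.0, -0.0, -0.1] [0.0215, -0.0279, 0.0638]
top [[193.0, 242.0], [171.0, 241.0], [173.0, 212.0], [194.0, 213.0]]
top [[193.0, 243.0], [172.0, 242.0], [174.0, 213.0], [195.0, 214.0]]
scene [[185.0, 195.0], [174.0, 187.0], [198.0, 178.0], [209.0, 186.0]]
scene [[186.0, 200.0], [174.0, 192.0], [198.0, 183.0], [210.0, 191.0]]
```

View pics/c2.png

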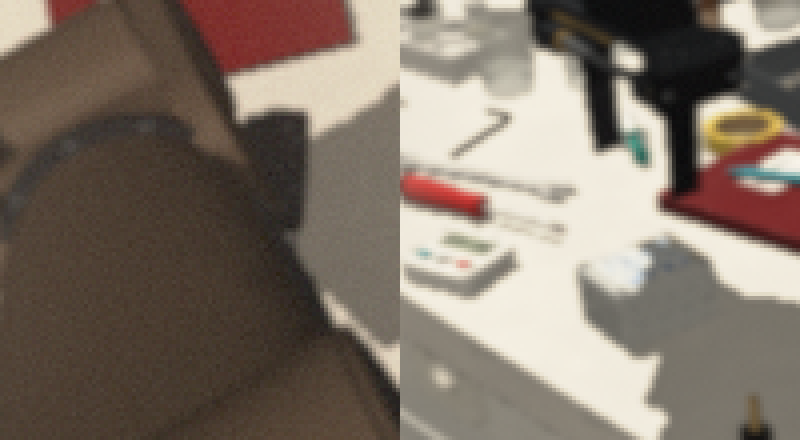

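Emit:
{"api": "move_arm", "payload": {"plan": [[[0, 0, 0], [0.0215, -0.028, 0.0], 1], [[0, 0, 0], [0.0215, -0.028, 0.02], 1], [[0, 0, 0], [0.0215, -0.028, 0.045], 1], [[0, 0, 0], [0.0215, -0.028, 0.0635], 1], [[0, 0, 0], [0.0215, -0.028, 0.0635], 1]]}}

```text
t: 4.9
eef_pos: [473.1, 297.0, 35.9]
tcp_rot: [-3.141, -0.001, 3.035]
ft_force: [0.0, 0.5, 0.7]
opening: 1.004
grip_force: 0.0
```

Emit:
{"api": "move_arm", "payload": {"plan": [[[0, 0, 0], [0, 0, 0], 0.5], [[0, 0, 0], [0, 0, 0], 0.3], [[0, 0, 0], [0, 0, 0], -1], [[0, 0, 0], [0, 0, 0], -1], [[0, 0, 0], [0, 0, 0], -1]]}}

```text
t: 5.52
eef_pos: [474.5, 295.9, 36.4]
tcp_rot: [3.141, 0.0, 3.033]
ft_force: [-0.9, -1.4, 4.3]
opening: 0.628
grip_force: 30.0
```

Emit:
{"api": "move_arm", "payload": {"plan": [[[0, 0, 0], [0, 0, -0.005], -1], [[0, 0, 0], [0, 0, -0.03], -1], [[0, 0, 0], [0, 0, -0.07], -1], [[0, 0, 0], [0, 0, -0.07], -1]]}}

```text
t: 6.02
eef_pos: [475.5, 296.5, 108.5]
tcp_rot: [3.139, 0.004, 3.033]
ft_force: [0.4, -0.1, -2.1]
opening: 0.626
grip_force: 30.0
```

```bash
cat > e.py <<'E'
from fit import *
P=cam('scene','s3.png')
a=P['img'][:,:,::-1];u,v=map(int,proj(P,[472,296,60])[0]);cv2.imwrite('pics/c3.png',cv2.resize(a[v-60:v+60,u-60:u+60],(480,480),interpolation=3))
for r in eyes.cut_out(P,'reactor_plate')[:3]: print(round(r['score'],2),np.round(r['uv']),r['mask'].sum())
print(proj(P,[[470,296,24],[470,296,110]]),u-60,v-60)
E
python3 e.py; python3 d.py 555 26 70 184
```

```text
0.52 [186. 169.] 316
0.16 [194. 205.] 169
[[192.28586024 193.88650188]
 [189.62219151 166.78137448]] 131 122
t 6.12 pos [474.2 295.9 105.8] rpy [180.   -0.  173.8] F [-0.6 -0.  -3.2] j [ 0.44  0.53  1.83  0.    0.77 -1.02]
[0.0, -0.0, -10.2] [-0.1095, -0.2595, 0.0358]
```

View pics/c3.png

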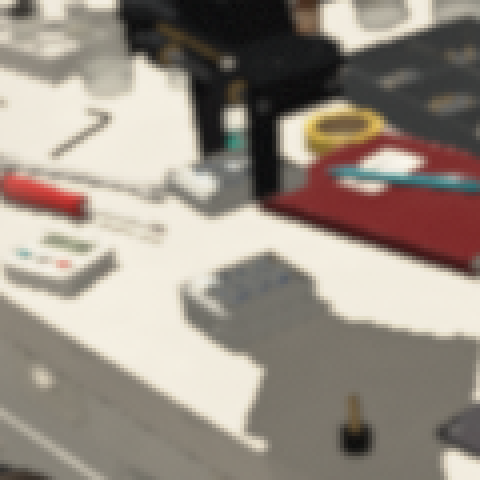

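```bash
python3 d.py 559.7 21 70 184
```

```text
t 6.12 pos [474.2 295.9 105.8] rpy [180.   -0.  173.8] F [-0.6 -0.  -3.2] j [ 0.44  0.53  1.83  0.    0.77 -1.02]
[0.0, -0.0, -10.2] [-0.1147, -0.264, 0.0358]
```

Emit:
{"api": "move_arm", "payload": {"plan": [[[0, 0, -2], [-0.02, -0.045, 0.0], -1], [[0, 0, -4], [-0.04, -0.095, 0.0], -1], [[0, 0, -6], [-0.063, -0.145, 0.0], -1], [[0, 0, -8], [-0.085, -0.195, 0.0], -1], [[0, 0, -10.2], [-0.105, -0.24, 0.0], -1]]}}

```text
t: 6.75
eef_pos: [552.6, 44.1, 104.6]
tcp_rot: [3.141, -0.002, -3.071]
ft_force: [0.5, -0.2, -1.2]
opening: 0.63
grip_force: 30.0
```

Emit:
{"api": "move_arm", "payload": {"plan": [[[0, 0, 0], [-0.0097, -0.024, 0.02], -1], [[0, 0, 0], [-0.0097, -0.024, 0.036], -1], [[0, 0, 0], [-0.0097, -0.024, 0.036], -1], [[0, 0, 0], [-0.0097, -0.024, 0.036], -1]]}}

```text
t: 7.25
eef_pos: [563.9, 23.7, 70.1]
tcp_rot: [3.141, -0.001, -3.071]
ft_force: [1.0, 0.1, -2.1]
opening: 0.628
grip_force: 30.0
```

```bash
cat > e.py <<'E'
from fit import *
p=cam('scene','s4.png')
for r in eyes.cut_out(p,'reactor_plate')[:2]:
    z=readout.state()['eef_pos'][2]-4
    q,e=fit([(p,r['mask'])],'reactor_plate',[555,21,.07],z);print(round(r['score'],2),r['mask'].sum(),np.round(q[:2],1),np.degrees(q[2]),round(e,3))
a=p['img'][:,:,::-1];u,v=map(int,proj(p,[550,10,40])[0]);cv2.imwrite('pics/c4.png',cv2.resize(a[v-50:v+50,u-60:u+60],(720,600),interpolation=3))
E
python3 e.py; python3 d.py 559.7 21 20 184
```

```text
0.67 377 [560.4  17.1] 3.169292219134895 0.456
t 7.35 pos [564.3  23.6  70.6] rpy [ 180.    0. -176.] F [-0.5  0.2 -2.4] j [-0.08  0.59  1.85  0.    0.7  -1.72]
[0.0, 0.0, 0.0] [0.0048, -0.0023, 0.0506]
```

View pics/c4.png

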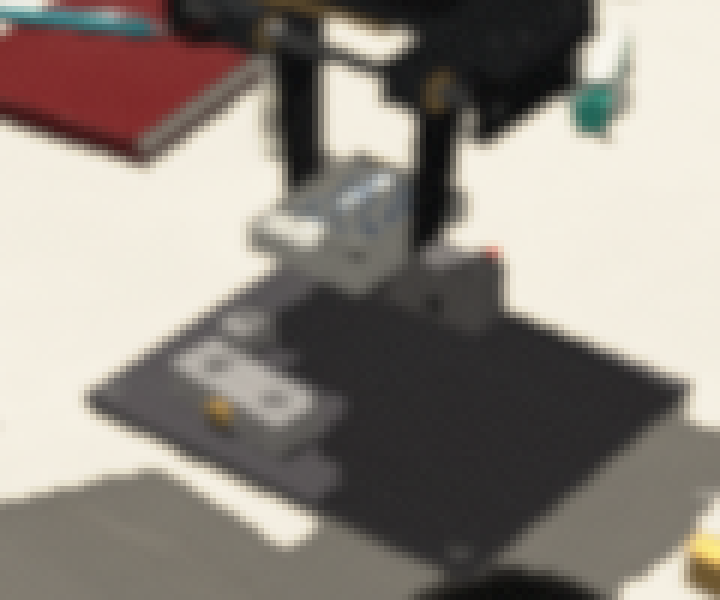

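Emit:
{"api": "move_arm", "payload": {"plan": [[[0, 0, 0], [0.005, -0.0023, 0.01], -1], [[0, 0, 0], [0.005, -0.0023, 0.03], -1], [[0, 0, 0], [0.005, -0.0023, 0.046], -1], [[0, 0, 0], [0.005, -0.0023, 0.054], -1], [[0, 0, 0], [0.005, -0.0023, 0.0555], -1]]}}

```text
t: 7.98
eef_pos: [559.2, 20.2, 14.4]
tcp_rot: [3.141, -0.001, -3.072]
ft_force: [-4.2, 0.2, 7.0]
opening: 0.629
grip_force: 30.0
```

Emit:
{"api": "move_arm", "payload": {"plan": [[[0, 0, 0], [0, 0, 0], -1], [[0, 0, 0], [0, 0, 0.0005], -1]]}}

```text
t: 8.22
eef_pos: [559.7, 20.1, 14.5]
tcp_rot: [-3.142, 0.001, -3.072]
ft_force: [0.7, -0.9, -2.5]
opening: 0.633
grip_force: 30.0
```

Emit:
{"api": "move_arm", "payload": {"plan": [[[0, 0, 0], [0, 0, 0.001], -1], [[0, 0, 0], [0, 0, 0.001], -1], [[0, 0, 0], [0, 0.002, 0.001], -1], [[0, 0, 0], [0, 0.004, 0.001], -1], [[0, 0, 0], [0, 0.004, 0.001], -1]]}}

```text
t: 8.85
eef_pos: [560.2, 23.6, 14.4]
tcp_rot: [-3.141, 0.003, -3.072]
ft_force: [-0.5, -4.9, 9.1]
opening: 0.628
grip_force: 30.0
```

Emit:
{"api": "move_arm", "payload": {"plan": [[[0, 0, 0], [0, 0, -0.0005], -1], [[0, 0, 0], [0, 0.001, -0.0005], -1], [[0, 0, 0], [0, 0.002, -0.0005], -1], [[0, 0, 0], [0, 0.002, -0.0005], -1]]}}

```text
t: 9.35
eef_pos: [560.2, 24.2, 14.4]
tcp_rot: [-3.139, 0.003, -3.07]
ft_force: [1.0, -18.8, 6.6]
opening: 0.628
grip_force: 30.0
```

Emit:
{"api": "move_arm", "payload": {"plan": [[[0, 0, 0], [0, 0.001, 0], -1], [[0, 0, 0], [0, 0.002, 0], -1], [[0, 0, 0], [0, 0.002, 0], -1]]}}

```text
t: 9.72
eef_pos: [560.9, 24.6, 14.5]
tcp_rot: [-3.137, 0.004, -3.07]
ft_force: [3.6, -31.8, 4.0]
opening: 0.628
grip_force: 30.1
```

Emit:
{"api": "move_arm", "payload": {"plan": [[[0, 0, 0], [0, -0.003, 0], -1], [[0, 0, 0], [-0.002, -0.003, 0], -1], [[0, 0, 0], [-0.003, -0.003, 0], -1], [[0, 0, 0], [-0.003, -0.003, 0], -1]]}}

```text
t: 10.22
eef_pos: [560.7, 24.3, 14.3]
tcp_rot: [-3.141, -0.003, -3.071]
ft_force: [-9.3, -14.1, 14.7]
opening: 0.631
grip_force: 30.0
```

Emit:
{"api": "move_arm", "payload": {"plan": [[[0, 0, 0], [-0.001, 0, 0], -1], [[0, 0, 0], [-0.002, 0, 0], -1], [[0, 0, 0], [-0.002, 0, 0], -1]]}}

```text
t: 10.6
eef_pos: [561.4, 24.5, 14.3]
tcp_rot: [-3.141, -0.006, -3.071]
ft_force: [-14.3, -13.3, 18.3]
opening: 0.623
grip_force: 30.0
```

Emit:
{"api": "move_arm", "payload": {"plan": [[[0, 0, 0], [0, 0, -0.001], -1], [[0, 0, 0], [-0.001, 0, -0.001], -1], [[0, 0, 0], [-0.002, 0, -0.001], -1], [[0, 0, 0], [-0.002, 0, -0.001], -1]]}}

```text
t: 11.1
eef_pos: [561.7, 24.5, 14.3]
tcp_rot: [-3.141, -0.01, -3.07]
ft_force: [-18.0, -14.6, 12.9]
opening: 0.626
grip_force: 30.0
```

Emit:
{"api": "move_arm", "payload": {"plan": [[[0, 0, 0], [0.003, -0.001, -0.001], -1], [[0, 0, 0], [0.003, -0.001, -0.001], 0.6], [[0, 0, 0], [0.003, -0.001, -0.001], 0.6], [[0, 0, 0], [0.003, -0.001, -0.001], 0.6]]}}

```text
t: 11.6
eef_pos: [563.4, 24.6, 15.7]
tcp_rot: [3.142, 0.0, -3.072]
ft_force: [-0.9, 0.6, 0.3]
opening: 0.8
grip_force: 0.0
```

Emit:
{"api": "move_arm", "payload": {"plan": [[[0, 0, 0], [0, 0, -0.01], 0.6], [[0, 0, 0], [0, 0, -0.03], 0.6], [[0, 0, 0], [0, 0, -0.07], 0.6], [[0, 0, 0], [0, -0.06, -0.1], 0.6], [[0, 0, 0], [0, -0.12, -0.1], 0.6]]}}

```text
t: 12.22
eef_pos: [572.5, -94.5, 118.7]
tcp_rot: [-3.14, 0.004, -3.07]
ft_force: [0.6, -0.3, -0.5]
opening: 0.8
grip_force: 0.0
```

```bash
python3 d.py 537 -210 130 96.5
```

```text
t 12.22 pos [572.5 -94.5 118.7] rpy [-179.9    0.3 -175.9] F [ 0.6 -0.3 -0.5] j [-0.28  0.54  1.77  0.    0.82 -1.92]
[0.1, 0.3, 87.6] [0.0436, -0.1127, -0.0114]
```

Emit:
{"api": "move_arm", "payload": {"plan": [[[0, 0, 10], [0.01, -0.03, 0], 0.6], [[0, 0, 20], [0.02, -0.06, 0], 0.6], [[0, 0, 30], [0.03, -0.08, 0], 0.6], [[0, 0, 40], [0.035, -0.1, 0], 0.6], [[0, 0, 50], [0.042, -0.12, 0], 0.6]]}}

```text
t: 12.85
eef_pos: [537.7, -217.0, 116.3]
tcp_rot: [3.141, 0.001, 2.333]
ft_force: [-0.3, -0.8, -1.2]
opening: 0.803
grip_force: 0.0
```

Emit:
{"api": "move_arm", "payload": {"plan": [[[0, 0, 10], [0, 0, 0], 0.6], [[0, 0, 20], [0, 0, 0], 0.6], [[0, 0, 30], [0, 0, 0], 0.6], [[0, 0, 37.5], [0, 0, 0], 0.6], [[0, 0, 37.5], [0, 0, 0], 0.6]]}}

```text
t: 13.48
eef_pos: [537.9, -216.3, 116.2]
tcp_rot: [3.141, 0.0, 1.685]
ft_force: [0.6, -1.0, 0.4]
opening: 0.798
grip_force: 0.0
```

```bash
cat > e.py <<'E'
from fit import *
p=cam('scene','s5.png');t=cam('top','t5.png')
def go(q0,z,o,name):
    q,e=fit(o,name,q0,z);print(name,len(o),np.round(q[:2],1),round(np.degrees(q[2]),1),round(e,3))
def m(P,n,q):
    r=[x['mask'] for x in eyes.cut_out(P,n) if np.linalg.norm(np.array(x['uv'])-proj(P,[*q[:2],20])[0])<15];return [(P,r[0])] if r else []
a=m(p,'wedge_head',[538,-204]);go([538,-204,.11],0,a,'wedge') if a else print('no wedge')
q=[558,25,.07];b=m(p,'reactor_plate',q);c=m(t,'reactor_plate',q)
for o in(b,c):
    if o: go(q,10,o,'reactor_plate')
a=p['img'][:,:,::-1];u,v=map(int,proj(p,[530,-60,40])[0]);cv2.imwrite('pics/c5.png',cv2.resize(a[v-60:v+60,u-80:u+80],(800,600),interpolation=3))
E
python3 e.py; python3 d.py 538.7 -214.1 60 96.5
```

```text
wedge 1 [ 536.7 -205.8] 4.5 0.168
reactor_plate 1 [556.2  22.7] 4.7 0.06
t 13.72 pos [ 537.8 -216.3  115.7] rpy [180.   -0.   96.6] F [0.6 0.2 0. ] j [-0.5   0.54  1.77  0.    0.82 -0.61]
[0.0, -0.0, 0.1] [0.002, 0.0012, 0.0557]
```

View pics/c5.png

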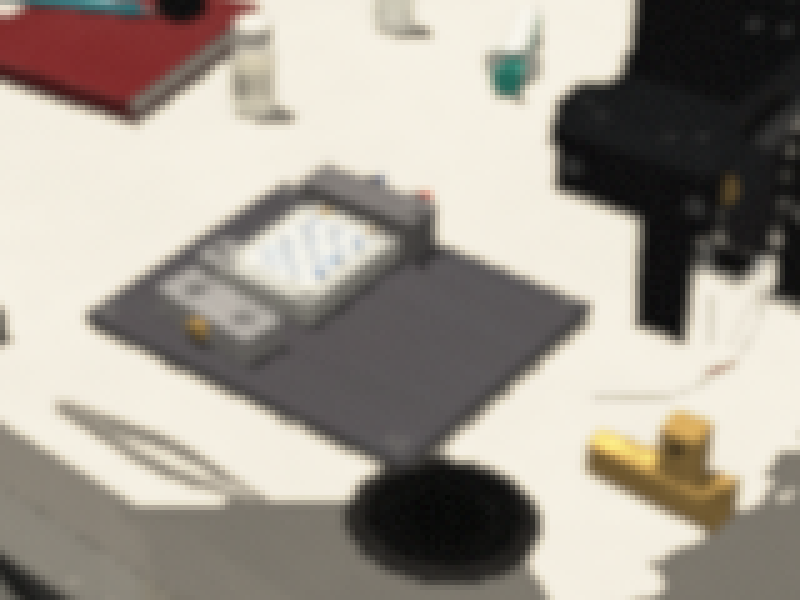

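Emit:
{"api": "move_arm", "payload": {"plan": [[[0, 0, 0], [0.002, 0.0013, 0.03], 0.2], [[0, 0, 0], [0.002, 0.0013, 0.06], 0.2], [[0, 0, 0], [0.002, 0.0013, 0.085], 0.0], [[0, 0, 0], [0.002, 0.0013, 0.0945], 0.0], [[0, 0, 0], [0.002, 0.0013, 0.0945], 0.0]]}}

```text
t: 14.35
eef_pos: [538.8, -214.1, 20.9]
tcp_rot: [-3.141, -0.0, 1.684]
ft_force: [0.4, -0.7, 0.1]
opening: 0.505
grip_force: 0.0
```

Emit:
{"api": "move_arm", "payload": {"plan": [[[0, 0, 0], [0, 0, 0], -0.4], [[0, 0, 0], [0, 0, 0], -1], [[0, 0, 0], [0, 0, 0], -1], [[0, 0, 0], [0, 0, 0], -1]]}}

```text
t: 14.85
eef_pos: [539.0, -214.2, 21.4]
tcp_rot: [3.141, 0.0, 1.684]
ft_force: [-0.5, 0.6, 4.0]
opening: 0.2
grip_force: 29.8
```

```bash
python3 d.py 538.9 -214.2 80 96.5 512.3 -69 80 94 512.3 -69 33 94
```

```text
t 14.85 pos [ 539.  -214.2   21.4] rpy [180.    0.   96.5] F [-0.5  0.6  4. ] j [-0.49  0.68  1.83  0.    0.62 -0.61]
[0.0, 0.0, -0.0] [-0.0, -0.0001, -0.0586]
[0.0, 0.0, 2.5] [0.1473, -0.0101, -0.0586]
[0.0, 0.0, 2.5] [0.1473, -0.0101, -0.0116]
```

Emit:
{"api": "move_arm", "payload": {"plan": [[[0, 0, 0], [0, 0, -0.02], -1], [[0, 0, 0], [0.0, 0, -0.055], -1], [[0, 0, 1], [0.05, -0.004, -0.06], -1], [[0, 0, 2.5], [0.1, -0.007, -0.06], -1], [[0, 0, 2.5], [0.1473, -0.01, -0.06], -1]]}}

```text
t: 15.48
eef_pos: [511.7, -67.6, 81.1]
tcp_rot: [3.141, -0.0, 1.64]
ft_force: [0.8, 0.5, -2.1]
opening: 0.2
grip_force: 29.8
```

Emit:
{"api": "move_arm", "payload": {"plan": [[[0, 0, 0], [0, 0, 0.015], -1], [[0, 0, 0], [0, 0, 0.03], -1], [[0, 0, 0], [0, 0, 0.04], -1], [[0, 0, 0], [0, 0, 0.04], -1]]}}

```text
t: 15.98
eef_pos: [512.0, -69.7, 40.0]
tcp_rot: [-3.14, -0.001, 1.639]
ft_force: [0.2, -0.2, -1.7]
opening: 0.196
grip_force: 29.8
```

```bash
cat > e.py <<'E'
from fit import *
p=cam('scene','s6.png')
a=p['img'][:,:,::-1];u,v=map(int,proj(p,[525,-20,30])[0]);cv2.imwrite('pics/c6.png',cv2.resize(a[v-42:v+42,u-56:u+56],(800,600),interpolation=3))
E
python3 e.py; python3 d.py 512.3 -69 33 94
```

```text
t 16.02 pos [512.2 -69.6  40.5] rpy [-179.9   -0.    93.9] F [ 0.4 -0.6 -1.9] j [-0.26  0.6   1.98  0.    0.57 -0.33]
[-0.1, -0.0, -0.1] [0.0006, 0.0001, 0.0075]
```

View pics/c6.png

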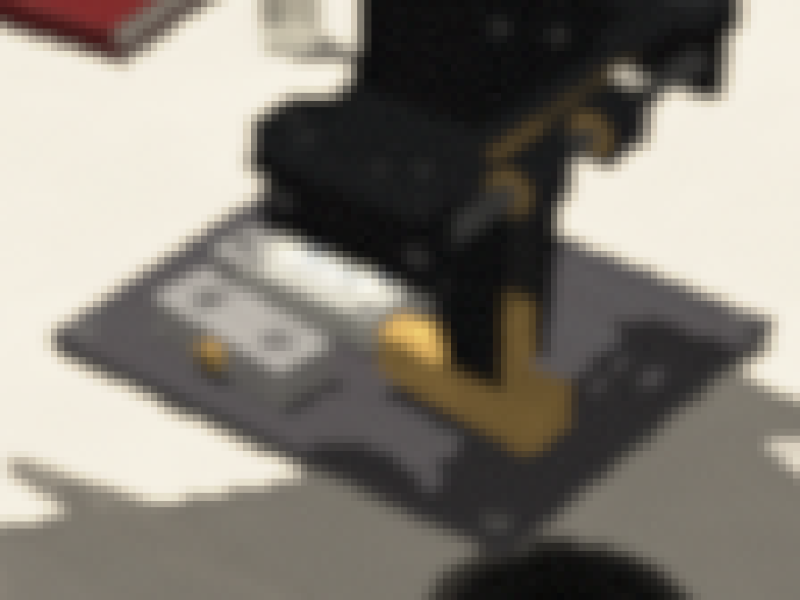

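Emit:
{"api": "move_arm", "payload": {"plan": [[[0, 0, 0], [0, 0, 0.007], -1], [[0, 0, 0], [0.004, 0, 0.008], -1], [[0, 0, 0], [0.01, 0, 0.008], -1], [[0, 0, 0], [0.015, 0, 0.008], -1], [[0, 0, 0], [0.018, 0, 0.008], -1]]}}

```text
t: 16.65
eef_pos: [511.1, -50.5, 33.2]
tcp_rot: [3.141, -0.0, 1.641]
ft_force: [-0.5, 0.3, -1.7]
opening: 0.2
grip_force: 29.8
```

Emit:
{"api": "move_arm", "payload": {"plan": [[[0, 0, 0], [0.004, 0, 0], -1], [[0, 0, 0], [0.008, 0, 0], -1], [[0, 0, 0], [0.012, 0, 0], -1], [[0, 0, 0], [0.016, 0, 0], -1], [[0, 0, 0], [0.016, 0, 0], -1]]}}

```text
t: 17.27
eef_pos: [509.9, -34.7, 33.1]
tcp_rot: [3.142, -0.0, 1.641]
ft_force: [-0.3, 0.2, -1.8]
opening: 0.194
grip_force: 29.8
```

Emit:
{"api": "move_arm", "payload": {"plan": [[[0, 0, 0], [0.003, 0, 0.001], -1], [[0, 0, 0], [0.006, 0.0004, 0.0015], -1], [[0, 0, 0], [0.009, 0.0007, 0.002], -1], [[0, 0, 0], [0.009, 0.0007, 0.002], -1]]}}

```text
t: 17.77
eef_pos: [510.5, -25.8, 31.5]
tcp_rot: [3.14, 0.0, 1.64]
ft_force: [1.4, 0.6, 5.1]
opening: 0.198
grip_force: 29.8
```

Emit:
{"api": "move_arm", "payload": {"plan": [[[0, 0, 0], [0, 0, -0.001], -0.2], [[0, 0, 0], [0, 0, -0.001], -0.1], [[0, 0, 0], [0, 0, -0.001], -0.1], [[0, 0, 0], [0, 0, -0.02], -0.1], [[0, 0, 0], [0, 0, -0.04], -0.1]]}}

```text
t: 18.4
eef_pos: [509.7, -26.0, 71.2]
tcp_rot: [-3.141, -0.0, 1.64]
ft_force: [-0.1, 0.7, 0.5]
opening: 0.45
grip_force: 0.0
```

Emit:
{"api": "move_arm", "payload": {"plan": [[[0, 0, 0], [-0.025, -0.001, 0], -1], [[0, 0, 0], [-0.054, -0.0025, 0], -1], [[0, 0, 0], [-0.054, -0.0025, 0.02], -1], [[0, 0, 0], [-0.054, -0.0025, 0.045], -1], [[0, 0, 0], [-0.054, -0.0025, 0.055], -1]]}}

```text
t: 19.02
eef_pos: [510.8, -80.0, 15.0]
tcp_rot: [-3.14, -0.001, 1.64]
ft_force: [0.5, 0.8, 0.4]
opening: 0.016
grip_force: 0.0
```

```bash
cat > e.py <<'E'
from fit import *
p=cam('scene','s7.png')
a=p['img'][:,:,::-1];u,v=map(int,proj(p,[525,-20,30])[0]);cv2.imwrite('pics/c7.png',cv2.resize(a[v-42:v+42,u-56:u+56],(800,600),interpolation=3))
E
python3 e.py; python3 d.py 510.5 -60 13.5 94
```

```text
t 19.07 pos [510.6 -79.9  14.5] rpy [-1.799e+02 -1.000e-01  9.400e+01] F [-1.1  0.3 -1.1] j [-0.28  0.64  1.99  0.    0.51 -0.35]
[-0.1, -0.1, -0.0] [0.0198, 0.0013, 0.001]
```

View pics/c7.png

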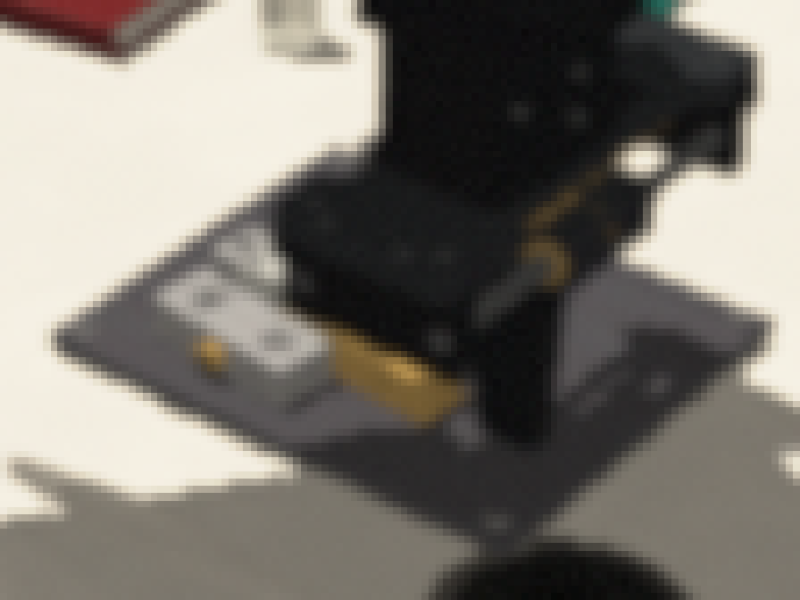

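Emit:
{"api": "move_arm", "payload": {"plan": [[[0, 0, 0], [0.008, 0, 0.001], -1], [[0, 0, 0], [0.014, 0, 0.001], -1], [[0, 0, 0], [0.018, 0, 0.001], -1], [[0, 0, 0], [0.021, 0, 0.001], -1], [[0, 0, 0], [0.024, 0, 0.001], -1]]}}

```text
t: 19.7
eef_pos: [509.7, -55.9, 15.3]
tcp_rot: [3.141, 0.0, 1.64]
ft_force: [-0.1, -0.2, 0.8]
opening: 0.003
grip_force: 0.3
```

Emit:
{"api": "move_arm", "payload": {"plan": [[[0, 0, 0], [0.002, 0, 0], -1], [[0, 0, 0], [0.004, 0, 0], -1], [[0, 0, 0], [0.006, 0, 0], -1], [[0, 0, 0], [0.008, 0, 0], -1]]}}

```text
t: 20.2
eef_pos: [509.0, -48.0, 15.1]
tcp_rot: [3.142, -0.0, 1.64]
ft_force: [-0.5, -1.1, -0.5]
opening: 0.006
grip_force: 0.3
```

Emit:
{"api": "move_arm", "payload": {"plan": [[[0, 0, 0], [0.002, 0, 0], -1], [[0, 0, 0], [0.004, 0, 0], -1], [[0, 0, 0], [0.006, 0, 0], -1], [[0, 0, 0], [0.008, 0, 0], -1]]}}

```text
t: 20.7
eef_pos: [509.2, -41.8, 15.3]
tcp_rot: [3.14, 0.002, 1.641]
ft_force: [-3.4, -29.9, -1.0]
opening: 0.004
grip_force: 15.2
```

Emit:
{"api": "move_arm", "payload": {"plan": [[[0, 0, 0], [0.0015, 0, 0], -1], [[0, 0, 0], [0.003, 0, 0], -1], [[0, 0, 0], [0.003, 0, 0], -1]]}}

```text
t: 21.08
eef_pos: [509.2, -41.0, 15.4]
tcp_rot: [3.14, 0.004, 1.641]
ft_force: [-3.3, -43.3, -0.3]
opening: 0.005
grip_force: 21.5
```

Emit:
{"api": "move_arm", "payload": {"plan": [[[0, 0, 0], [-0.002, 0, 0], -1], [[0, 0, 0], [-0.004, 0, 0], -1], [[0, 0, 0], [-0.004, 0, 0], -1]]}}

```text
t: 21.45
eef_pos: [508.8, -41.8, 15.2]
tcp_rot: [3.141, 0.001, 1.64]
ft_force: [0.7, -11.3, 0.7]
opening: 0.003
grip_force: 5.3
```

```bash
cat > e.py <<'E'
from fit import *
for n in('scene','top'):
    p=cam(n)
    for t,q0,z in(('reactor_plate',[557,23,.07],10),('port_header',[598,27,.07],10)):
        for r in eyes.cut_out(p,t)[:1]:
            q,e=fit([(p,r['mask'])],t,q0,z);print(n,t,round(r['score'],2),np.round(q[:2],1),round(np.degrees(q[2]),1),round(e,2),r['mask'].sum())
    if n=='scene':
        a=p['img'][:,:,::-1];u,v=map(int,proj(p,[525,-10,30])[0]);cv2.imwrite('pics/c8.png',cv2.resize(a[v-42:v+42,u-56:u+56],(800,600),interpolation=3))
print(readout.state()['ft_force'],readout.state()['eef_pos'])
E
python3 e.py
```

```text
scene reactor_plate 0.21 [557.  23.] 0.6 1.0 226
scene port_header 0.36 [558.  49.] 9.7 1.0 23
top port_header 0.68 [610.   32.9] -5.8 1.0 142
[ -0.47915822 -11.15259452   1.58907896] [508.80691641 -41.7925825   15.17453904]
```

View pics/c8.png

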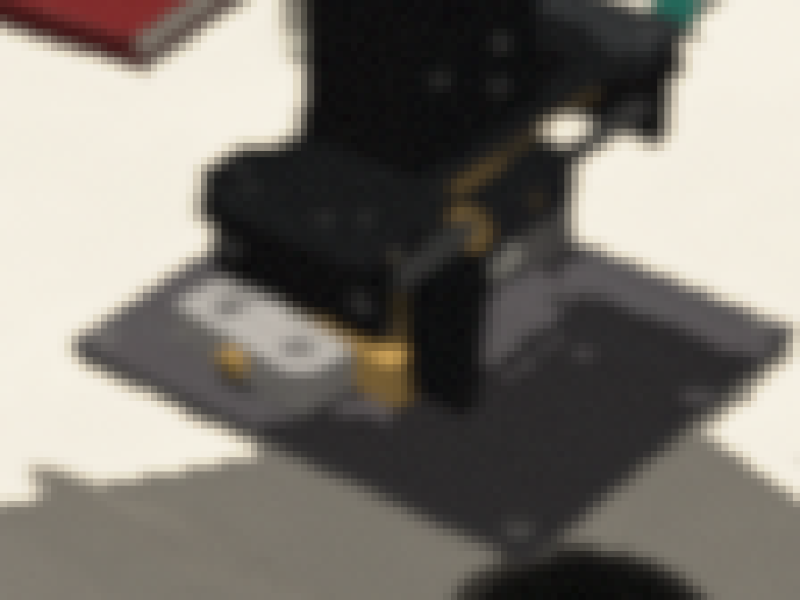

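Emit:
{"api": "move_arm", "payload": {"plan": [[[0, 0, 0], [0.0005, 0, 0], -1], [[0, 0, 0], [0.001, 0, 0], -1], [[0, 0, 0], [0.001, 0, 0], -1], [[0, 0, 0], [0.001, 0, 0], -1]]}}

```text
t: 22.25
eef_pos: [508.9, -41.6, 15.2]
tcp_rot: [3.141, 0.002, 1.641]
ft_force: [-1.0, -20.0, 0.3]
opening: 0.004
grip_force: 9.8
```

Emit:
{"api": "move_arm", "payload": {"plan": [[[0, 0, 0], [-0.0004, 0, 0], -1], [[0, 0, 0], [-0.0004, 0, 0], -1]]}}

```text
t: 22.5
eef_pos: [508.9, -41.7, 15.2]
tcp_rot: [3.141, 0.001, 1.641]
ft_force: [-1.0, -15.8, 0.4]
opening: 0.005
grip_force: 8.1
```

```bash
python3 -c "
from cell import env,readout
s=readout.state();print(s['ft_force'],s['t']);print(env.job_done())"
```

```text
[ -0.96034919 -15.78894168   0.35494416] 22.5
the job is handed in; nothing more can be done
None
```

I handed the job in at 22.5 s with the top plate against the header and side stop (both judged by contact force) and the wedge jammed and still held in at about 16 N. The push briefly reached 43 N through the closed fingertips, the arm hid the plate from the cameras in the last pictures, and no result was shown.

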